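# Park the palette knife at the end of the bent drying rail

## Task

The palette knife hangs by its ring on the hand-bent drying rail. Take it by its handle, slide it gently along the rod around both bends and push it fully home, past the spring roller and up against the stop, so that the roller snaps shut behind it; then let go. Never force it against the rod, the roller or the stop (keep below about 20 N), and leave everything else alone.

Things in the scene. Friction and masses are not known exactly. Their poses are not given: they have to be found in the camera images.
- stand: Fixed plywood board 220 x 410 x 18 mm (origin: underside, 10 mm to -x of centre) with an 8 mm steel rod on two end posts, its centre line about 170 mm up. From above the rod runs to +y, bends 60 deg right (to +x), runs on, bends 60 deg back left and ends to +y at a stop. Hand-bent: true at the listed points, the straight runs between them bow up to 4 mm sideways or up; guide the ring by feel.
- rail_start (a point): Point on the rod's centre line at its start (top of the first post). The first 70 mm from here, where the knife hangs at first, are straight. Axes as the stand's.
- bend1_in (a point): Point on the rod's centre line where the first bend begins (an arc of 40 mm radius, level). Direction of the rod there: stand's +y.
- bend1_out (a point): Point on the rod's centre line where the first bend ends. Direction there: stand's +y turned 60 degrees to the right, towards +x.
- bend2_in (a point): Point on the rod's centre line where the second bend begins (an arc of 40 mm radius, level). Direction there as at bend1_out.
- bend2_out (a point): Point on the rod's centre line where the second bend ends. Direction there: stand's +y; the rod goes on to the stop, 102 mm farther.
- stop_face (a point): Stop: a steel disc 26 mm across and 8 mm thick on the rod. The point is on the rod's centre line, on the face that looks back along the rod (to the stand's -y). Home means the ring's face on this face: ring centre 7 mm before it.
- catch (a joint): Spring roller catch beside the rod (stand's +x side) at rod height, centre 23 mm before the stop face; its housing ends 11 mm above the rod's centre line. Value: how far the roller (20 mm across) is pushed aside, m; 0 is closed. It reaches 4.5 mm into a centred ring's path. Passing it takes about 2 to 8 N along the rod; it snaps out behind the ring once this is home.
- knife_ring (a point): Centre of the bore of the knife's steel ring: bore 12 mm, outside 22 mm, 14 mm long, bore along the knife's y. It hangs loose on the rod: 2 mm play all round when centred; hanging, its centre is 2 mm below the rod's centre line. It cannot come off. Below are a neck 16 x 12 mm and a blade 18 mm wide, down to 102 mm below the ring's centre. Mass of the knife 0.08 to 0.17 kg.
- knife_handle (a point): Middle of the round upright wooden handle on top of the ring: 16 mm thick, straight from 22 to 53 mm above the ring's centre, top at 60 mm. This point is 36 mm above the ring's centre. Axes as the knife's.
Things that resemble listed ones, but are neither listed nor needed, are in the scene too. Of the things like the part that bears knife_ring, leave any that is green or purple; of the rest the larger one is meant.

How it is judged:
On the way, in this order (a step that is already met when the one before it is completed fails the run):
1. the ring has been slid around the first bend (x of knife_ring in the frame of stand above -0.033 m and y of knife_ring in the frame of stand below 0.015 m), for 0.05 s.
2. the ring has been slid around the second bend (y of knife_ring in the frame of bend2_out above 0 m and y of knife_ring in the frame of stop_face below -0.02 m), for 0.05 s.
At the end, for the whole second after the job is handed in: The knife's ring is on the rod against the stop (its face within 2.5 mm of the stop's), the roller has snapped out behind it (within 1.2 mm of closed), and the knife hangs upright (within 20 degrees), released and at rest (y of knife_ring in the frame of stop_face above -0.0095 m and distance between knife_ring and stop_face below 0.0115 m and value of joint catch below 0.0012 m and angle between knife's own z axis and vertical below 0.35 rad and linear speed of knife below 0.03 m/s); the robot touches nothing.
It fails at once if the knife is forced against the rod, roller or stop with more than 20 N (contact force between knife and stand above 20 N).
It fails at once if the robot hits the rail or its board (more than 10 N) (contact force between any of the fingers, the arm and stand above 10 N).
It fails at once if a bystander is disturbed (moved more than 30 mm) (distance of any of cap, jar, stick, muller, pigment, mug, brush, scraper from where it was at the start of the episode above 0.03 m).
It also fails if it takes over 72 s, if anything falls off the work surface, if the arm or the gripper's body presses on something with over 40 N, if the wrist force passes 120 N, or if a joint passes its speed limit or range.

## Robot

A 7-joint arm with a two-finger parallel gripper is mounted at the origin on the work surface. World frame = base frame: x ahead of the robot, y to its left, z up, the work surface at z = 0. Lengths are in m, angles in rad, forces in N, time in s.
With the tool pointing down it reaches from about 0.4 to 0.85 m from the base axis. Payload 10.4 kg.
Tool frame: the origin (TCP) lies on the mounting face of the last link; the fingertips stand ctrl.tip_extent ahead of it and the grasp point (between the pads) lies 164 mm ahead of it (ctrl.tip_extent is the distance from the TCP to the fingertips, in m); z points along the fingers, y is the line along which they close (so a half turn about z gives the same grasp; the last joint's range is limited). The gripper opens to 87 mm and grips with 3 to 60 N. Pads are 19 mm wide; open, the fingers measure 117 mm over their backs; the gripper's body (75 mm by 190 mm) begins 51 mm behind the grasp point.
Start: joints at [1.311, 0.332, -0.065, 1.46, 0.022, 1.35, -0.088], TCP at [0.147, -0.608, 0.405] pointing down, gripper open.
Joint ranges: [-2.6, 2.6], [-0.5, 2.12], [-1.47, 1.34], [0.16, 2.42], [-1.27, 4.41], [0.06, 2.06], [-2.6, 2.6]. Speed limits (rad/s): [2.22, 2.22, 2.79, 2.79, 3.14, 3.14, 3.14].

## Interface

Orientations are given as [roll, pitch, yaw] about the fixed x, y, z axes, in that order (R = Rz(yaw) Ry(pitch) Rx(roll)).
In Python, from cell import ctrl gives the robot as it stands. The module is installed in compiled form; this text tells all that it offers. Calls block until the motion is done:
- ctrl.movep(position, orientation): joint-space move of the TCP to a pose.
- ctrl.move_linear(position, orientation=None, speed=0.15): straight line of the TCP; orientation=None keeps the orientation; speed is the mean speed in m/s.
- ctrl.goto_joints(angles): joint-space move.
- ctrl.set_gripper(opening): finger opening in m; the grip force is fixed at half the most; returns when the fingers have stopped.
- ctrl.pause(seconds).
- ctrl.solve_ik(position, orientation): joint angles nearest the present ones, or None.
- ctrl.grab_frame(name): name is "side" or "top"; returns the picture (420x560x3 uint8, blue, green, red); there is no depth.
- ctrl.get_calibration(name): a dict with "fx", "fy", "cx", "cy" (pixels), "R" (3x3) and "t" (3): a world point X has camera coordinates R X + t. Camera axes: x right, y down, z forward; pixel columns grow to the right and rows downward; lengths in m; the calibration is good to about 2 mm. A picture is of the moment at which its call begins. get_calibration takes no time and is no camera call.
A pose or a line that the arm cannot do raises ctrl.MotionError and nothing moves.
- ctrl.finish_job(): hands the job in; it is judged then, once.
Trained networks look in the newest picture that a camera, given by its name, has taken for a name from the list of things; names that differ only in an ending like _2 or _b are one class to them, and where a whole thing is asked for, a point or a joint stands for the part that bears it (a point fixed in the world has none). Each returns a list of dicts, best first, with "p" (0 to 1); they miss things now and then, are a little off and sometimes report something else, mostly with a low value. They report only what shows in the picture. A call takes as long as a camera call. They do not tell look-alikes from the thing itself.
- ctrl.find_in(camera, target): "rect" ([left, top, right, bottom] in pixels, round what is visible of it).
- ctrl.outline_of(camera, target): "pixels" (420x560 bool, what is visible of it) and "rect" ([left, top, right, bottom] in pixels, round what is visible of it).
- ctrl.place_of(camera, target): "uv" ([column, row] in pixels: a listed point, or the origin of a listed thing).
Readings, each from a call of its own:
- ctrl.get_clock(): time.
- ctrl.get_qpos(): joint angles.
- ctrl.get_dq(): joint speeds.
- ctrl.get_joint_efforts(): joint torques, N m.
- ctrl.get_tcp_pos(): TCP position.
- ctrl.get_tcp_rot(): TCP orientation.
- ctrl.get_contact_force(): force on the tool from outside, world axes, zero at the start.
- ctrl.get_wrist_torque(): the same for the moment, N m.
- ctrl.get_grip_width(): finger opening in m.
- ctrl.get_gripper_force(): force on a finger pad.
Only numpy, scipy, OpenCV 4.12 (cv2) and the standard library are available. Lean on these libraries where they do the work, as an engineer would, in place of code of your own. Each camera call takes 0.05 s, during which the arm holds its last target. There are 200 camera calls.

## Working session

There is one attempt and no reset: what is moved stays moved. The work goes in short steps, each a Python script; the robot and the scene stay as the last script left them, time stands still between calls to the robot, and variables do not carry over. Pictures are saved under pics/ and viewed, at most 10 in all, crops included, and the job is handed in when it is done.

```bash
mkdir -p pics; ls
cat > a.py <<'E'
from cell import ctrl
import cv2, numpy as np
for c in("side","top"):
    im=ctrl.grab_frame(c); cv2.imwrite(f"pics/{c}0.png",im)
    k=ctrl.get_calibration(c); print(c,{a:np.round(v,4).tolist() for a,v in k.items()})
    for t in "rail_start bend1_in bend1_out bend2_in bend2_out stop_face knife_ring knife_handle stand".split():
        print(t,[(round(d["p"],2),np.round(d["uv"],1).tolist()) for d in ctrl.place_of(c,t)])
    print([(round(d["p"],2),np.round(d["rect"]).tolist()) for d in ctrl.find_in(c,"knife_ring")])
print(ctrl.get_clock(),ctrl.get_tcp_pos(),ctrl.get_tcp_rot(),ctrl.tip_extent)
E
python3 a.py
```

```text
pics
side {'fx': 415.9529, 'fy': 415.9529, 'cx': 275.7802, 'cy': 203.8033, 'R': [[0.957, -0.2895, 0.0175], [-0.1406, -0.5161, -0.8449], [0.2536, 0.8062, -0.5346]], 't': [-0.4775, 0.1648, 0.7005]}
rail_start [(0.82, [262.2, 235.2])]
bend1_in [(0.86, [257.8, 189.3])]
bend1_out [(0.66, [268.0, 183.2]), (0.2, [258.2, 224.6])]
bend2_in [(0.68, [302.8, 169.2])]
bend2_out [(0.62, [313.1, 158.7])]
stop_face []
knife_ring [(0.8, [308.0, 339.3]), (0.78, [259.3, 226.6]), (0.61, [196.8, 268.0]), (0.56, [210.5, 315.5])]
knife_handle [(0.82, [210.5, 297.4]), (0.7, [309.3, 321.7]), (0.66, [312.5, 157.8]), (0.63, [257.7, 205.4])]
stand [(0.7, [285.9, 246.4])]
[(0.85, [185.0, 236.0, 207.0, 322.0]), (0.84, [250.0, 188.0, 266.0, 274.0]), (0.8, [207.0, 289.0, 216.0, 350.0]), (0.68, [304.0, 313.0, 312.0, 373.0])]
top {'fx': 522.543, 'fy': 522.543, 'cx': 288.5287, 'cy': 215.8424, 'R': [[0.0453, -0.999, 0.0016], [-0.9772, -0.0446, -0.2076], [0.2075, 0.0079, -0.9782]], 't': [-0.0344, 0.4937, 0.9968]}
rail_start []
bend1_in [(0.78, [307.9, 228.1])]
bend1_out [(0.69, [287.4, 212.3])]
bend2_in [(0.63, [276.2, 171.4])]
bend2_out [(0.56, [263.8, 157.0])]
stop_face []
knife_ring [(0.67, [350.6, 298.7]), (0.51, [384.5, 299.4]), (0.45, [351.2, 242.2]), (0.44, [422.1, 239.9])]
knife_handle [(0.69, [385.8, 297.5]), (0.48, [358.1, 238.5]), (0.47, [350.9, 295.2]), (0.42, [426.0, 236.4])]
stand [(0.85, [279.1, 210.1])]
[(0.67, [349.0, 232.0, 363.0, 252.0]), (0.57, [344.0, 291.0, 358.0, 304.0])]
1.1 [ 0.1466198  -0.60756388  0.40475973] [3.14155806e+00 2.63607878e-05 2.36809351e-01] 0.1822
```

View pics/side0.png

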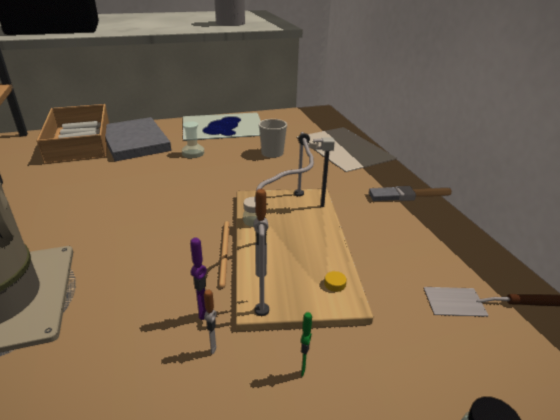

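View pics/top0.png

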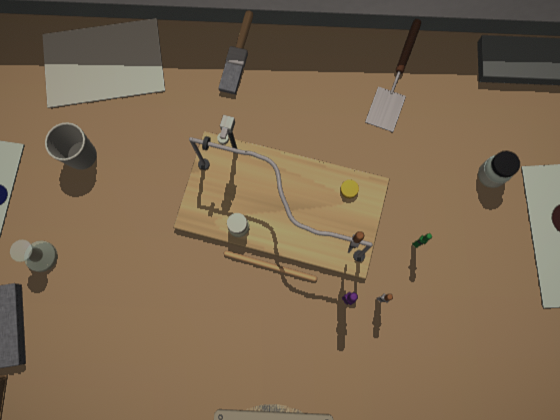

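The side view shows four knife-like things: purple (198,270), a small brown one (210,315), green (308,340), and a larger brown-handled one on the rod (260,205). I choose the last, seen at (356,239) from the top. I'll check it in a close crop.

Run:
```python
import cv2,numpy as np
t=cv2.imread("pics/top0.png");s=cv2.imread("pics/side0.png")
a=cv2.resize(t[125:275,180:380],None,fx=4,fy=4,interpolation=cv2.INTER_CUBIC)
cv2.imwrite("pics/c_top.png",a)
b=cv2.resize(s[125:325,225:365],None,fx=3,fy=3,interpolation=cv2.INTER_CUBIC)
cv2.imwrite("pics/c_side.png",b)
```

```text
(no output)
```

View pics/c_top.png

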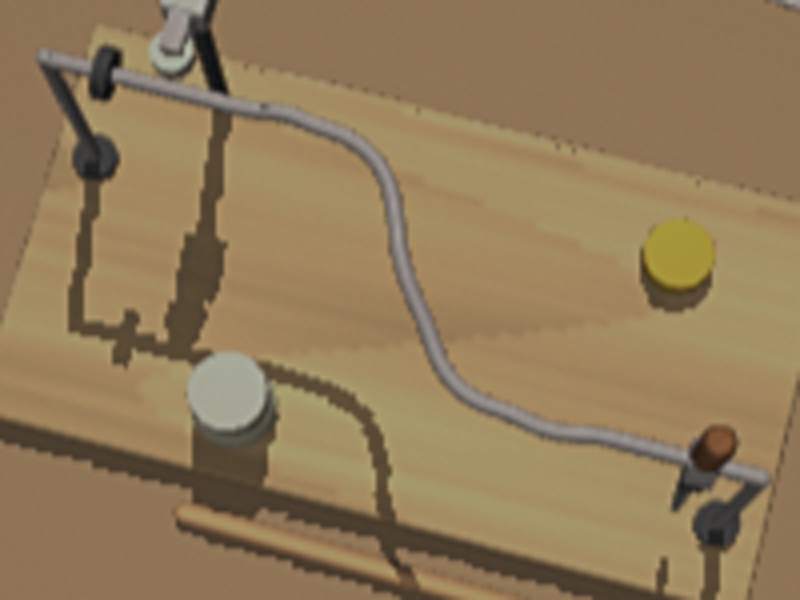

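View pics/c_side.png

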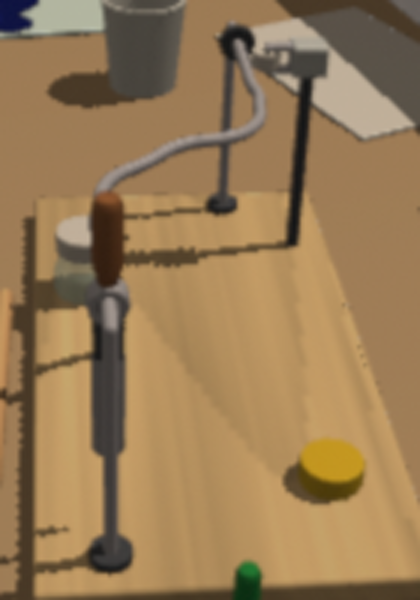

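The crops show the large brown-handled knife hanging on the rod near the rod's start, at top (356,239) and side (260,205). The stop disc is at top (206,143), the roller housing is next to it, and both bows are visible. Next I fit the rail model to both views.

```bash
cat > geo.py <<'E'
import numpy as np, json
from scipy.optimize import least_squares
from cell import ctrl
K={c:ctrl.get_calibration(c) for c in("top","side")}
def proj(c,X):
    k=K[c];p=np.atleast_2d(X)@np.array(k["R"]).T+k["t"]
    return np.c_[k["fx"]*p[:,0]/p[:,2]+k["cx"],k["fy"]*p[:,1]/p[:,2]+k["cy"]]
def ray(c,uv,z):
    k=K[c];R=np.array(k["R"]);o=-R.T@k["t"];d=R.T@np.array([(uv[0]-k["cx"])/k["fx"],(uv[1]-k["cy"])/k["fy"],1])
    return o+d*(z-o[2])/d[2]
def path(q,n=12):
    "named points and dense centre line: x,y,z,yaw,L1,L2"
    x,y,z,a,L1,L2=q; s=[np.zeros(2)];th=np.pi/3;r=.04
    arc=lambda t:np.array([r*(1-np.cos(t)),r*np.sin(t)])
    A=np.array([0,L1]);B=A+arc(th);C=B+L2*np.array([np.sin(th),np.cos(th)]);D=C+(arc(th)[1]*np.array([np.sin(th),np.cos(th)])-arc(th)[0]*np.array([np.cos(th),-np.sin(th)]))
    E=D+[0,.102]
    P=np.array([[0,0],A,B,C,D,E])
    t=np.linspace(0,1,n)[:,None]; T=np.linspace(0,th,n)
    u=np.array([np.sin(th),np.cos(th)]);v=np.array([-np.cos(th),np.sin(th)])
    a2=np.array([C+r*np.sin(k)*u+r*(1-np.cos(k))*v for k in T])
    line=np.vstack([t*A,[A+arc(k) for k in T],B+t*(C-B),a2,D+t*(E-D)])
    yaw=-np.r_[np.zeros(n),T,np.full(n,th),th-T,np.zeros(n)]
    Rm=np.array([[np.cos(a),-np.sin(a)],[np.sin(a),np.cos(a)]])
    f=lambda p:np.c_[p@Rm.T+[x,y],np.full(len(p),z)]
    return f(P),f(line),yaw+a
E
cat > fit.py <<'E'
from geo import *
T=np.array([(768,478),(640,446),(590,436),(550,431),(510,413),(470,392),(445,365),(425,320),(407,280),(397,230),(387,180),(365,148),(330,125),(270,108),(220,98),(170,86),(118,76)])/4+[180,125]-.375
named={"top":{1:(307.9,228.1),2:(287.4,212.3),3:(276.2,171.4),4:(263.8,157.0),0:T[0],5:T[-1]},
"side":{0:(262.2,235.2),1:(257.8,189.3),2:(268,183.2),3:(302.8,169.2),4:(313.1,158.7),5:(238/3+225,42/3+125)}}
def res(q):
    P,L,_=path(q,25); r=[]
    for c in named:
        pr=proj(c,P)
        for i,u in named[c].items(): r+=list((pr[i]-u)*(.3 if not(c=="top" and i in(0,5)) else 1))
    Lp=proj("top",L)
    for u in T: d=Lp-u; r.append(.6*np.hypot(*d.T).min())
    return np.array(r)
a=ray("top",T[0],.17);b=ray("top",T[-1],.17)
s=least_squares(res,[a[0],a[1],.17,-.2,.1,.06],loss="soft_l1",x_scale=.01)
q=s.x;print(q,s.cost);P,L,y=path(q);print(P.round(4))
for c in named: print(c,{i:(proj(c,P)[i]-u).round(1).tolist() for i,u in named[c].items()})
json.dump(q.tolist(),open("q.json","w"))
Rm=np.array([[np.cos(q[3]),-np.sin(q[3])],[np.sin(q[3]),np.cos(q[3])]])
for u in T: print(((ray("top",u,q[2])[:2]-q[:2])@Rm*1000).round(1), end=" ")
print(((P[:,:2]-q[:2])@Rm*1000).round(1).tolist())
from scipy.optimize import least_squares as ls
def tri(u,v): return ls(lambda X:np.r_[(proj("top",X)-u)[0],(proj("side",X)-v)[0]],[.55,-.15,.2]).x
print("handle",tri((358.1,238.5),(257.7,205.4)),"ring",tri((351.2,242.2),(259.3,226.6)))
for i in range(6): print(i,tri(named["top"][i],named["side"][i]).round(4))
import cv2
for n,yw in (("tool",P[0]),):
    pass
for p,yw in zip(L[::10],y[::10]):
    for k in(-np.pi/2,np.pi/2,0): print(np.round(yw+k,2),None if ctrl.solve_ik([p[0],p[1],.366],[np.pi,0,yw+k]) is None else ctrl.solve_ik([p[0],p[1],.366],[np.pi,0,yw+k])[6].round(2),end=" | ")
    print()
E
python3 fit.py
```

```text
[ 0.42505754 -0.16063166  0.16983262 -0.21460174  0.1213096   0.07640427] 5.665661850498557
[[ 0.4251 -0.1606  0.1698]
 [ 0.4509 -0.0421  0.1698]
 [ 0.4778 -0.0125  0.1698]
 [ 0.5506  0.0107  0.1698]
 [ 0.5775  0.0403  0.1698]
 [ 0.5992  0.14    0.1698]]
top {1: [-3.3, -1.1], 2: [1.1, -0.9], 3: [1.3, 0.1], 4: [-1.8, -0.4], 0: [-0.2, 0.3], 5: [-0.8, -0.7]}
side {0: [-1.4, 0.0], 1: [-0.6, 2.2], 2: [-0.1, -2.1], 3: [0.0, 0.8], 4: [-2.2, 2.5], 5: [-0.7, 0.5]}
[ 0.6 -0.2] [-0.  57.5] [-1.3 79.9] [-3.7 97.4] [ -0.4 116.5] [  4.2 136. ] [ 13.2 149.8] [ 30.7 163.7] [ 46.4 176.2] [ 67.6 186.6] [ 89.1 197.1] [101.1 210.7] [107.6 229. ] [108.4 257.6] [107.1 280.9] [106.8 304.6] [105.3 328.9] [[0.0, 0.0], [-0.0, 121.3], [20.0, 156.0], [86.2, 194.2], [106.2, 228.8], [106.2, 330.8]]
handle [ 0.42843492 -0.13280427  0.20225227] ring [ 0.43076213 -0.12645351  0.15990808]
0 [ 0.4265 -0.1611  0.1698]
1 [ 0.4491 -0.0481  0.1774]
2 [ 0.4779 -0.0106  0.1643]
3 [0.551  0.013  0.1701]
4 [0.5772 0.0361 0.1765]
5 [0.5985 0.1378 0.1715]
-1.79 None | 1.36 0.05 | -0.21 -1.52 | 
-1.79 None | 1.36 -0.2 | -0.21 -1.77 | 
-2.55 1.99 | 0.59 -1.08 | -0.98 None | 
-2.83 1.53 | 0.31 -1.5 | -1.26 None | 
-2.45 1.8 | 0.69 -1.22 | -0.88 -2.34 | 
-1.79 2.37 | 1.36 -0.68 | -0.21 -2.22 |
```

```bash
cat > b.py <<'E'
from geo import *
import cv2
q=json.load(open("q.json"));u=np.array([-np.sin(q[3]),np.cos(q[3])])
g=np.array(q[:2])+.030*u; rot=[np.pi,0,q[3]+np.pi]
p=ctrl.get_tcp_pos(); ctrl.move_linear([p[0],p[1],.46],speed=.2)
ctrl.movep([*g,.46],rot); print(ctrl.get_clock(),ctrl.get_qpos().round(2),ctrl.get_grip_width())
ctrl.move_linear([*g,.372],rot,speed=.08); print(ctrl.get_clock(),ctrl.get_contact_force())
for c in("side","top"): cv2.imwrite(f"pics/g_{c}.png",ctrl.grab_frame(c))
s=cv2.imread("pics/g_side.png")[100:300,170:350];t=cv2.imread("pics/g_top.png")[150:350,260:440]
cv2.imwrite("pics/g.png",cv2.resize(np.hstack([s,t]),None,fx=2.2,fy=2.2,interpolation=cv2.INTER_CUBIC))
E
python3 b.py
```

```text
3.525 [ 0.89 -0.06 -0.66  1.77 -0.04  1.41  1.59] 0.08690463716117659
4.775 [-0.09377804  0.58140074  0.2230121 ]
```

View pics/g.png

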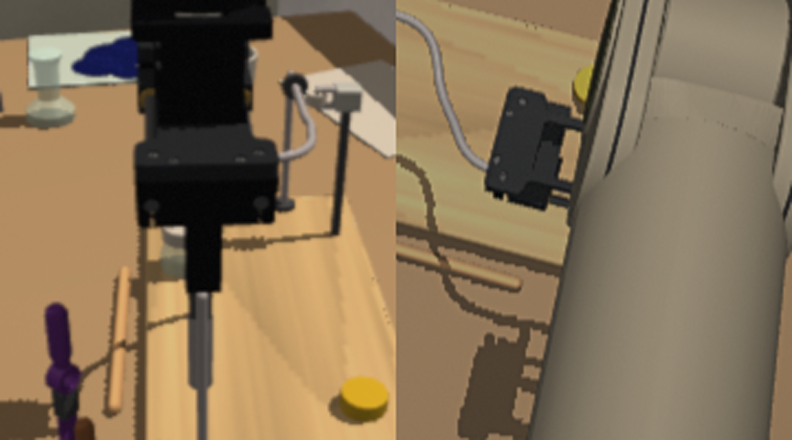

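The near finger at (204,255) sits right in front of the handle, and the blade below it at (202,345) is in line. I close the gripper and then feel for play.

```bash
cat > c.py <<'E'
from geo import *
q=json.load(open("q.json"))
F=lambda n=4:np.mean([ctrl.get_contact_force() for _ in range(n)],0)
print("pre",[ctrl.get_contact_force().round(2).tolist() for _ in range(3)])
f0=F();ctrl.set_gripper(0.0);ctrl.pause(.3)
print(ctrl.get_clock(),ctrl.get_grip_width(),ctrl.get_gripper_force(),F().round(2))
p=np.array(ctrl.get_tcp_pos());c,s=np.cos(q[3]),np.sin(q[3]);n=np.array([c,s,0]);rot=ctrl.get_tcp_rot()
print(p,rot)
for d in (0,1,2,3,4,5):   # feel upwards
    ctrl.move_linear(p+[0,0,d/1000],speed=.02);f=F();print("z",d,f.round(2),ctrl.get_wrist_torque().round(3),ctrl.get_clock())
    if f[2]<f0[2]-5: break
E
python3 c.py
```

```text
pre [[-0.3, -0.46, -0.72], [-0.3, -0.46, -0.72], [-0.3, -0.46, -0.72]]
6.3333 0.015297327520515764 29.979289567672822 [0.69 1.09 0.78]
[ 0.43144152 -0.13134114  0.37201155] [-3.14159210e+00 -3.02279564e-06  2.92695303e+00]
z 0 [-0.04 -0.24  0.63] [ 0.13  -0.146  0.006] 6.5833
z 1 [ 0.8   0.01 -1.01] [ 0.068 -0.14   0.003] 6.8333
z 2 [-0.32  0.39 -1.07] [ 0.093 -0.176 -0.007] 7.0833
z 3 [ 0.62  0.04 -1.04] [ 0.089 -0.152 -0.013] 7.3333
z 4 [ 0.56 -0.62 -1.01] [ 0.086 -0.139  0.023] 7.5833
z 5 [  2.08   0.66 -10.21] [-0.093 -0.641  0.018] 7.8333
```

```bash
cat > slide.py <<'E'
from geo import *
import os
q=json.load(open("q.json"))
P,L,_=path(q,60)
keep=np.r_[True,np.hypot(*np.diff(L[:,:2],axis=0).T)>1e-6];L=L[keep]
S=np.r_[0,np.cumsum(np.hypot(*np.diff(L[:,:2],axis=0).T))]
L1,L2=q[4:];arc=.04*np.pi/3;sB=L1+arc;sC=sB+L2;sD=sC+arc;sE=sD+.102
def base(s): return np.array([np.interp(s,S,L[:,0]),np.interp(s,S,L[:,1])])
def bow(s):
    for a,b,A in((.07,L1,.0037),(sB,sC,.0042),(sD,sD+.06,-.0012)):   # + = left of travel
        if a<s<b: return A*np.sin(np.pi*(s-a)/(b-a))**2
    return 0.
def left(s,h=.002):
    d=base(min(s+h,sE))-base(s-h);d/=np.hypot(*d);return np.array([-d[1],d[0]])
def nom(s): return base(s)+bow(s)*left(s)
def tan(s,h=.004):
    d=nom(min(s+h,sE))-nom(s-h);return d/np.hypot(*d)
Z0=.37201+.0021
def load(): return json.load(open("st.json")) if os.path.exists("st.json") else dict(s=.03,lat=0.,z=0.)
def save(st): json.dump(st,open("st.json","w"))
def go(st,speed=.02,extra=0.):
    t=tan(st["s"]);l=np.array([-t[1],t[0]]);xy=nom(st["s"])+st["lat"]*l+extra*l
    yaw=np.arctan2(-t[0],t[1])
    ctrl.move_linear([*xy,Z0+st["z"]],[np.pi,0,yaw+np.pi],speed=speed);return t,l
def force(t,l,n=3):
    f=[]
    for _ in range(n): ctrl.pause(.012);f.append(ctrl.get_contact_force())
    f=np.mean(f,0)-[.3,0,-1.0]
    return np.array([f[:2]@t,f[:2]@l,f[2]])   # along, left, up
def advance(s_end,step=.003,fmax=10,verbose=4):
    st=load();k=0;stuck=0
    while st["s"]<s_end-1e-6:
        st["s"]=min(st["s"]+step,s_end);t,l=go(st);f=force(t,l)
        for j in range(6):
            if abs(f[1])<1.8 and abs(f[2])<1.8: break
            for i,nme in((1,"lat"),(2,"z")):
                if abs(f[i])>1.8: st[nme]+=np.clip(f[i]*1e-4+np.sign(f[i])*3e-4,-.0012,.0012)
            t,l=go(st);f=force(t,l)
            if abs(f[1])<5 and abs(f[2])<5: break
        save(st);k+=1
        if k%verbose==0 or np.abs(f).max()>6: print(f"s{st['s']*1e3:.1f} lat{st['lat']*1e3:.1f} z{st['z']*1e3:.1f} f{f.round(1)} j{j} t{ctrl.get_clock():.1f}")
        if np.abs(f).max()>fmax: print("STOP");break
    return st
E
python3 - <<'E'
from slide import *
st=load();t,l=go(st);print(force(t,l))
r={}
for sg in(1,-1):
    for d in range(1,6):
        t,l=go(st,extra=sg*d/1000);f=force(t,l);print(sg*d,f.round(2))
        if abs(f[1])>2.5: break
    r[sg]=d; go(st)
print(ctrl.get_clock(),[sD,sE])
E
```

```text
[-0.19905984  0.52477453 -0.25156134]
1 [0.3  0.04 0.39]
2 [-0.12  0.43  0.5 ]
3 [ 0.63 -3.8  -2.56]
-1 [-0.19  0.11  0.41]
-2 [-0.23  0.26 -0.02]
-3 [-0.37  3.52  1.  ]
10.4 [0.28148968146863484, 0.3834896814686348]
```

Run:
```python
from slide import *
advance(sB+.003)
```

```text
s42.0 lat0.0 z0.0 f[-0.2 -0.1  0.1] j0 t11.7
s54.0 lat0.0 z0.0 f[-0.1  0.6 -0.4] j0 t13.0
s66.0 lat0.0 z0.0 f[-0.8  0.7  0.1] j0 t14.3
s78.0 lat0.0 z0.0 f[ 0.5 -0.1 -0.1] j0 t15.6
s90.0 lat0.0 z0.0 f[-0.2 -0.1 -0.3] j0 t16.9
s102.0 lat0.0 z0.0 f[0.4 0.2 0.1] j0 t18.2
s114.0 lat0.0 z0.0 f[-0.3  0.1 -0. ] j0 t19.5
s126.0 lat0.0 z0.0 f[ 0.1 -0.  -0.1] j0 t20.8
s138.0 lat0.0 z0.0 f[-0.5  0.2 -0.2] j0 t22.1
s150.0 lat0.0 z0.0 f[-0.1 -0.1 -0.3] j0 t23.4
s162.0 lat0.0 z0.0 f[0.2 0.3 0.3] j0 t24.7
```

Run:
```python
from slide import *
advance(sE-.046)
```

```text
s178.2 lat0.0 z0.0 f[-0.1  0.1  0. ] j0 t26.6
s190.2 lat0.0 z0.8 f[-0.2 -0.3  0.3] j0 t28.2
s202.2 lat0.0 z0.8 f[0.1 0.2 0.6] j0 t29.5
s214.2 lat0.0 z0.8 f[-0.7  0.1  0.3] j0 t30.8
s226.2 lat0.0 z0.8 f[-0.4 -0.4 -0.1] j0 t32.1
s238.2 lat0.0 z0.8 f[ 0.1  0.3 -0.1] j0 t33.4
s250.2 lat0.0 z0.8 f[-0.7 -0.5 -0.5] j0 t34.7
s262.2 lat0.0 z0.8 f[-0.2 -0.   0.3] j0 t36.0
s274.2 lat0.0 z0.8 f[-0.3  0.4 -0.2] j0 t37.3
s286.2 lat0.0 z0.8 f[-0.3 -0.3  0.3] j0 t38.6
s298.2 lat0.0 z0.8 f[-0.3  0.2 -0.5] j0 t39.9
s310.2 lat0.0 z0.8 f[-0.2  0.7  0.2] j0 t41.2
s322.2 lat0.0 z0.8 f[-0.2 -0.1  0.2] j0 t42.5
s334.2 lat0.0 z0.8 f[ 0.1  0.1 -0.1] j0 t43.8
```

Run:
```python
from slide import *
st=load()
ds=.002
while st["s"]<sE-.002:
    if st["s"]>sE-.0115: ds=.0006
    st["s"]+=ds;t,l=go(st);f=force(t,l,2)
    if abs(f[1])>5: st["lat"]+=np.clip(f[1]*5e-5,-5e-4,5e-4)
    if abs(f[2])>2.5: st["z"]+=np.clip(f[2]*1e-4,-5e-4,5e-4)
    save(st);print(f"{(st['s']-sE)*1e3:.1f} lat{st['lat']*1e3:.1f} z{st['z']*1e3:.1f} f{f.round(1)} t{ctrl.get_clock():.1f}")
    if f[0]<-11 or np.abs(f[1:]).max()>13 or (st["s"]>sE-.0105 and f[0]<-3.5): print("STOP");break
```

```text
-44.0 lat0.0 z0.8 f[-0.1  0.3 -0.1] t44.6
-42.0 lat0.0 z0.8 f[-0.3  0.3 -0.3] t44.9
-40.0 lat0.0 z0.8 f[-0.1  0.7  0.7] t45.2
-38.0 lat0.0 z0.8 f[-0.3  0.2  0.2] t45.4
-36.0 lat0.0 z0.8 f[-2.4  2.4  0.6] t45.7
-34.0 lat0.0 z0.8 f[-1.3  3.7  0.8] t46.0
-32.0 lat0.0 z0.8 f[-0.8  4.5  0.3] t46.2
-30.0 lat0.0 z0.8 f[-0.   4.2  0. ] t46.5
-28.0 lat0.0 z0.8 f[ 0.3  4.2 -0.7] t46.8
-26.0 lat0.0 z0.8 f[-0.2  4.7 -0.3] t47.0
-24.0 lat0.0 z0.8 f[ 0.1  4.4 -0.5] t47.3
-22.0 lat0.0 z0.8 f[-0.4  4.4 -0.2] t47.6
-20.0 lat0.0 z0.8 f[-0.1  4.  -0.2] t47.8
-18.0 lat0.3 z0.8 f[ 0.2  5.6 -0.2] t48.1
-16.0 lat0.3 z0.8 f[0.3 4.4 0.2] t48.4
-14.0 lat0.3 z0.8 f[ 1.5  4.7 -1.3] t48.6
-12.0 lat0.3 z0.8 f[ 1.5  3.9 -0.5] t48.9
-10.0 lat0.3 z0.8 f[ 2.5  2.8 -0.5] t49.2
-9.4 lat0.3 z0.8 f[ 2.5  2.4 -0.3] t49.4
-8.8 lat0.3 z0.8 f[ 2.6  2.8 -0.4] t49.7
-8.2 lat0.3 z0.8 f[ 2.3  2.1 -0. ] t50.0
-7.6 lat0.3 z0.8 f[1.3 1.1 0.2] t50.2
-7.0 lat0.3 z0.8 f[0.3 0.2 0.1] t50.5
-6.4 lat0.3 z0.8 f[-0.4  0.3 -0.2] t50.8
-5.8 lat0.3 z0.8 f[-3.2  0.5  2.1] t51.0
-5.2 lat0.3 z1.1 f[-5.4  1.3  2.9] t51.3
STOP
```

Run:
```python
from slide import *
import cv2
st=load(); st["s"]-=.0006;t,l=go(st);print(force(t,l).round(2))
for _ in range(8):
    st["z"]-=.0005;t,l=go(st);f=force(t,l);print(round(st["z"]*1e3,1),f.round(2))
    if f[2]>1.8: break
save(st)
ctrl.set_gripper(.05);ctrl.pause(.2)
p=np.array(ctrl.get_tcp_pos());print(ctrl.get_clock(),ctrl.get_grip_width(),ctrl.get_contact_force().round(2))
ctrl.move_linear(p+[0,0,.09],speed=.1);print(ctrl.get_clock())
ctrl.movep(p+[-.12,-.22,.12],ctrl.get_tcp_rot());ctrl.pause(.3)
for c in("side","top"): cv2.imwrite(f"pics/e_{c}.png",ctrl.grab_frame(c))
print(ctrl.get_clock())
s=cv2.imread("pics/e_side.png")[80:260,230:390];tt=cv2.imread("pics/e_top.png")[90:270,160:320]
cv2.imwrite("pics/e.png",cv2.resize(np.hstack([s,tt]),None,fx=2.5,fy=2.5,interpolation=cv2.INTER_CUBIC))
```

```text
[-4.67  0.14  0.06]
0.6 [-5.17  0.7   2.  ]
52.9333 0.05010527721514434 [0.33 0.   0.87]
53.9833
55.375
```

View pics/e.png

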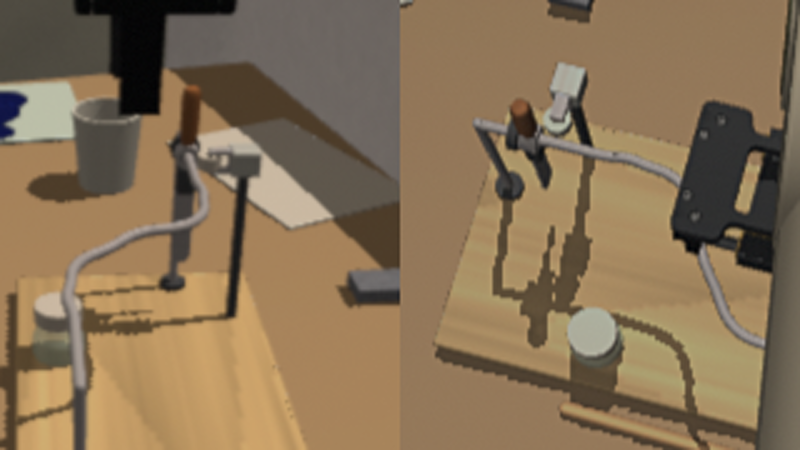

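Run:
```python
import cv2,numpy as np
s=cv2.imread("pics/e_side.png")[105:165,290:345];t=cv2.imread("pics/e_top.png")[110:170,185:240]
cv2.imwrite("pics/z.png",cv2.resize(np.hstack([s,t]),None,fx=7,fy=7,interpolation=cv2.INTER_CUBIC))
```

```text
(no output)
```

View pics/z.png

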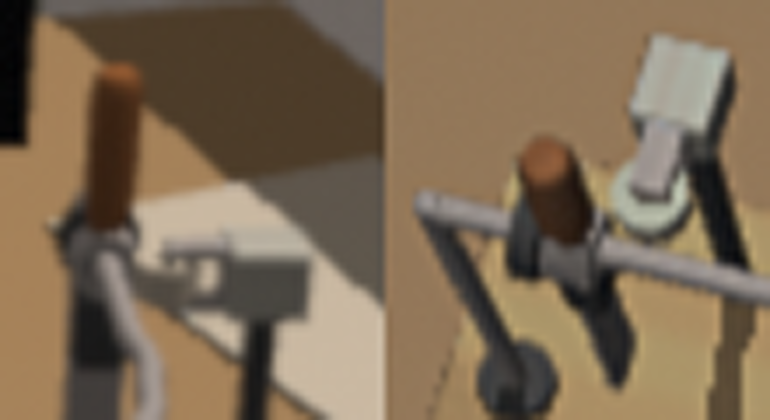

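The zoom shows the knife upright, with its ring touching the stop disc at zoom (525,240). The roller has snapped out behind it at (650,205), and the gripper is clear.

```bash
python3 -c "
from cell import ctrl
print(ctrl.finish_job())"
```

```text
the job is handed in; nothing more can be done
None
```

The knife is home against the stop, the roller is shut behind it, and it is released and hanging upright; the largest force I read on the gripper was about 10 N. I handed the job in at about 55 s and have not been told the verdict.

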